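Square a slide carrier in the corner and load the scanner

ROBOT

A 6-joint arm with a two-finger parallel gripper is mounted at the origin on the work surface. World frame = base frame: x ahead of the robot, y to its left, z up, the work surface at z = 0. Lengths are in mm, angles in degrees, forces in N, time in s.
With the tool pointing down it reaches from about 300 to 850 mm from the base axis. Payload 4.2 kg.
Tool frame: the origin (TCP) lies between the finger pads; the fingertips stand 25 mm ahead of it and the grasp point (between the pads) lies 6 mm ahead of it; x points along the fingers, y is the direction in which the jaws open and shut, and the axes are right-handed (so a half turn about x gives the same grasp; the last joint's range is limited). The gripper opens to 91 mm and grips with 3 to 60 N. Pads are 32 mm wide; open, the fingers measure 118 mm over their backs; the gripper's body (76 mm by 178 mm) begins 60 mm behind the grasp point.
Start: joints at [-65.145, 18.312, 89.639, -0, 72.044, -1.146], TCP at [252.075, -516.816, 238.976] pointing down, gripper open.
Joint ranges: [-177.97, 177.97], [-48.28, 115.42], [12.27, 149.76], [-77.06, 257.06], [2.81, 150.46], [-146.56, 146.56]. Speed limits (degrees/s): [147.25, 147.25, 180, 180, 180, 180].

INTERFACE

Orientations are given as [roll, pitch, yaw] about the fixed x, y, z axes, in that order (R = Rz(yaw) Ry(pitch) Rx(roll)).
In Python, from workcell import env gives the robot as it stands.
- The arm moves only by the tool jog_arm, never from a script. Its argument "plan" is one flat list of numbers, 4 for each row, row after row: the shift along the tool's x, y, z in cm, then the turn about the tool's x in units of 6 degrees (1.0 is 6 degrees). In form: [tx, ty, tz, turn, tx, ty, tz, turn, ...]. A call has 1 to 12 rows; each row shifts and turns the commanded pose from where the row before left it, along the tool's axes as they then stand; what a row does not reach is not made up. A row lasts 1/12 s, in which the tool goes at most 41.7 mm and 7.16 degrees, less where a joint would pass 70% of its speed; a pose out of reach is approached as far as the arm can. A call with a gripper value outside its range is refused whole. "claw" is the finger opening in cm, from 0 to 9.12, set as the call begins (left out, the last holds). The fingers move at their own pace and stop on an object; "newtons" is the grip in N (left out, the last holds). Time passes only in rows, so rows that do not move let the fingers close. It gives the time, the measured TCP pose, the force and the opening at its end, in the units of the state.
- env.state(): the state, without advancing time (a new reading comes with each control period).
- env.grab_frame(name): name is "side" or "top" or "wrist"; returns the picture (384x512x3 uint8, red, green, blue); there is no depth.
- env.calibration(name): a dict with "vertical_fov" (degrees; the focal length in pixels is half the picture's height over the tangent of half this angle, whatever the lens; pixels are square), "cx", "cy" (the principal point, pixels), "origin" and "orientation" of the camera in the world; the wrist camera has in their place "T_tool_cam" (4x4, takes a point from camera to tool coordinates, whose origin is the TCP and whose axes are the tool frame's). Camera axes: x right, y down, z forward; pixel columns grow to the right and rows downward; lengths in mm; the calibration is good to about 2 mm. A picture is of the moment at which its call begins: read the wrist's pose just before it. calibration takes no time and is no camera call.
- env.job_done(): hands the job in, once; it reports no verdict.
The state is a dict: "time_s": time; "qpos": joint angles; "qvel": joint speeds; "effort": joint torques, N m; "ee_pos": TCP position; "ee_rot": TCP orientation; "force": force on the tool from outside, world axes, zero at the start; "torque": the same for the moment, N m; "gripper_width": finger opening in mm.
Only numpy, scipy, OpenCV 4.12 (cv2) and the standard library are available. Lean on these libraries where they do the work, as an engineer would, in place of code of your own. Each camera call takes 0.05 s, during which the arm holds its last target.

TASK

Slide the slide carrier along the dark squaring plate, without picking it up, until it is flush against both sides of the plate's brass corner. Then grip it there by its long edges, lift it straight up and lower it gently into the blue-rimmed nest on the scanner's shuttle, flat on the floor of the nest, and let go. Leave everything else where it is.

Things in the scene. Friction and masses are not known exactly. Their poses are not given: they have to be found in the camera images.
- carrier_center (a point): Centre (half-way up) of the slide carrier, a loose aluminium plate, 44 mm (its x) by 100 mm (its y) by 10 mm high (its z), 60 to 130 g, with a glass slide and a small orange mark in its top. It starts flat and up to 0.35 rad crooked on the dark squaring plate, 35 to 75 mm from its place in the corner along the plate's x and 20 to 60 mm along y. Either way round is right.
- station: Squaring plate, fixed: dark steel, 220 mm (its x) by 240 mm (its y), 12 mm thick, its upper face flat and level. Origin: centre of its underside, at table height. Brass stops stand 8 mm above the upper face at its +x and +y sides and form the corner. It is left or right of the robot's centre line, turned up to 0.25 rad.
- long_stop (a point): Point on the long stop's face, 90 mm to +x of the plate's centre and 50 mm to +y, 4 mm above the plate; axes as the plate. The face looks to -x. The stop is two brass blocks 12 mm thick: from y = -40 to 25 mm and from y = 75 to 100 mm (plate frame). The 50 mm between them is open for a finger; this point is mid-way in that gap.
- end_stop (a point): Point on the end stop's face, 68 mm to +x and 100 mm to +y of the plate's centre, 4 mm above the plate; axes as the plate. The face looks to -y. One brass block 12 mm thick, from x = 46 to 102 mm (plate frame).
- corner_home (a point): Where the carrier's centre (half-way up, 17 mm above the table) lies when it is flush in the corner: 68 mm to +x and 50 mm to +y of the plate's centre. Axes as the plate; the carrier's 100 mm length then lies along y.
- nest_center (a point): Where the carrier's centre (half-way up, 23 mm above the table) lies when it is in the nest; axes as the scanner. Nest 49 mm (x) by 105 mm (y), black floor 18 mm above the table, blue rim 5 mm high, 7 mm thick, open for 72 mm in the middle of each long side for the fingers. The white shuttle's flat top goes on 55 mm from this point to -x and 68 mm to each side. Scanner fixed, turned up to 0.2 rad.
- housing_front (a point): Middle of the front face of the scanner's white housing, 130 mm to +x of the nest's centre, 52 mm above the table; axes as the scanner. The housing is 230 mm wide (y), 190 mm deep and 107 mm high. The scanner stands on the other side of the robot's centre line from the squaring plate.
- tin: Bystander: bright round steel tin, 40 mm across, 18 mm high; loose, standing on the table; origin at the centre of its underside
- vial: Bystander: clear vial with red cap, 30 mm across, 40 mm high; loose, standing on the table; origin at the centre of its underside
- oil: Bystander: amber bottle with black cap, 34 mm across, 75 mm high; loose, standing on the table; origin at the centre of its underside
- slidebox: Bystander: blue slide box with a paper label, 90 x 140 x 32 mm; loose, standing on the table; origin at the centre of its underside
- mouse: Bystander: black computer mouse, 105 x 60 x 33 mm; loose, standing on the table; origin at the centre of its underside
- marker: Bystander: white and green marker pen, 125 mm long, lying; loose, standing on the table; origin at the centre of its underside
Mind the look-alikes: they are no part of the job. Of the things like the part that bears carrier_center, leave any that is purple; of the rest the larger one is meant.

How it is judged (in metres and radians):
On the way:
1. the carrier lies on the squaring plate, still and flush against both stops of the corner (x of carrier_center in the frame of corner_home between -0.0025 and 0.0025 m and y of carrier_center in the frame of corner_home between -0.0025 and 0.0025 m and z of carrier_center in the frame of corner_home between -0.002 and 0.002 m and angle between the y axis of carrier_center and the y axis of corner_home, either way round below 0.025 rad and linear speed of carrier below 0.01 m/s), for 0.2 s.
At the end, for the whole second after the job is handed in: After lying flush in the corner (2.5 mm, 0.025 rad) for 0.2 s, the carrier lies still and flat on the floor of the scanner's nest, inside the blue rim: centre within 4 mm in x and y and 2 mm in height, within 0.1 rad of its long axis, tilted under 0.03 rad, and released (x of carrier_center in the frame of nest_center between -0.004 and 0.004 m and y of carrier_center in the frame of nest_center between -0.004 and 0.004 m and z of carrier_center in the frame of nest_center between -0.002 and 0.002 m and angle between the y axis of carrier_center and the y axis of nest_center, either way round below 0.1 rad and angle between carrier_center's own z axis and vertical below 0.03 rad and linear speed of carrier below 0.01 m/s and contact force between the fingers and carrier below 0.05 N); the robot touches nothing.
It fails at once if the carrier is raised 8 to 25 mm off the squaring plate anywhere on it more than 25 mm from its place in the corner (it was picked up before, or not straight up) (x of carrier_center in the frame of station between -0.11 and 0.11 m and y of carrier_center in the frame of station between -0.12 and 0.12 m and z of carrier_center in the frame of station between 0.025 and 0.042 m and horizontal distance between carrier_center and corner_home above 0.025 m).
It fails at once if the carrier is dropped into the nest (faster than 0.45 m/s within 30 mm above it) (z of carrier_center in the frame of nest_center between -0.002 and 0.03 m and horizontal distance between carrier_center and nest_center below 0.04 m and linear speed of carrier above 0.45 m/s).
It fails at once if a bystander is moved by more than 20 mm (distance of any of tin, vial, oil, slidebox, mouse, marker from where it was at the start of the episode above 0.02 m).
It also fails if it takes over 58 s, if anything falls off the work surface, if the arm or the gripper's body presses on something with over 40 N, if the wrist force passes 120 N, or if a joint passes its speed limit or range.

## Working session

There is one attempt and no reset: what is moved stays moved. The work goes in short steps, Python scripts to look and compute and a tool call to move; the robot and the scene stay as the last step left them, time stands still between calls to the robot, and variables do not carry over. Pictures are saved under pics/ and viewed, and the job is handed in when it is done.

Besides the shell and the picture viewer there is one more tool, called by a JSON object that holds its "name" and its "arguments". jog_arm: Moves the arm, as the interface text tells. Its arguments: {"type":"object","properties":{"plan":{"type":"array"},"claw":{"type":"number"},"newtons":{"type":"number"}},"required":["plan"]}

```bash
ls; mkdir -p pics; cat > h.py <<'E'
import numpy as np, cv2
from workcell import env
from scipy.spatial.transform import Rotation as R
def K(c,h=384):
    f=h/2/np.tan(np.radians(c["vertical_fov"])/2); return f,c["cx"],c["cy"]
E
python3 - <<'E'
from h import *
s=env.state(); print(s)
for n in ("side","top","wrist"):
    im=env.grab_frame(n); c=env.calibration(n); print(n,c)
    cv2.imwrite(f"pics/{n}0.png",im[:,:,::-1])
E
```

```text
pics
{'time_s': 0.0, 'qpos': array([-6.51454436e+01,  1.83528745e+01,  8.97072862e+01, -1.35816957e-03,
        7.20422859e+01, -1.14457831e+00]), 'qvel': array([ 0.0788821 , -0.00341985,  0.02627697,  0.06140725, -0.01743494,
       -0.0303037 ]), 'effort': array([-3.37453501e-03, -4.12476110e+01, -2.31981432e+01,  7.26440549e-02,
        4.55460779e-02, -1.14132763e-04]), 'ee_pos': array([ 251.86922754, -516.39095241,  238.10190275]), 'ee_rot': array([-90.42244995,  89.89754531, 115.57710468]), 'force': array([-0.44893674,  0.76991382,  0.33923715]), 'torque': array([-0.02849142, -0.02800002,  0.023066  ]), 'gripper_width': 91.08352504898637}
side {'vertical_fov': 51.36325918479616, 'cx': 258.446043974085, 'cy': 197.520247613371, 'origin': array([ 93.03404384, 570.01110407, 886.82984514]), 'orientation': array([-138.78943145,    0.86717913, -144.4093858 ])}
top {'vertical_fov': 49.12947938589398, 'cx': 256.1355966240351, 'cy': 195.2479317082711, 'origin': array([ 390.44355423,  -37.14535514, 1444.52520089]), 'orientation': array([-1.75005527e+02,  1.60844688e-01, -8.86033622e+01])}
wrist {'vertical_fov': 62.41120943728287, 'cx': 258.7667352383231, 'cy': 183.98151932265696, 'T_tool_cam': array([[ 8.74258369e-05, -2.67269099e-01,  9.63621928e-01,
        -1.45410893e+02],
       [ 9.99999963e-01, -2.23249792e-04, -1.52646593e-04,
        -2.51635556e-01],
       [ 2.55926113e-04,  9.63621907e-01,  2.67269070e-01,
        -7.58786026e+01],
       [ 0.00000000e+00,  0.00000000e+00,  0.00000000e+00,
         1.00000000e+00]])}
```

View pics/side0.png

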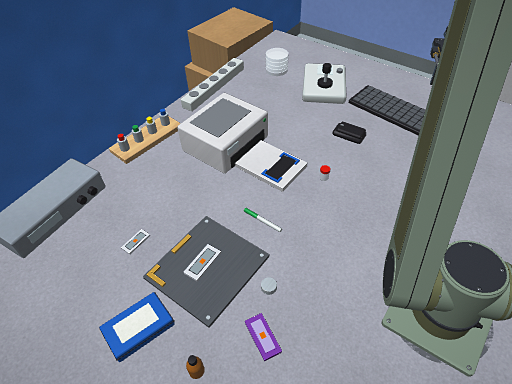

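View pics/top0.png

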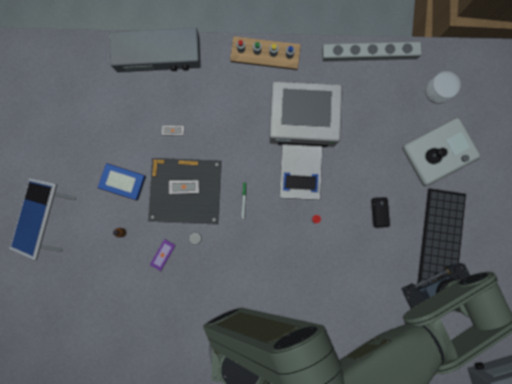

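View pics/wrist0.png

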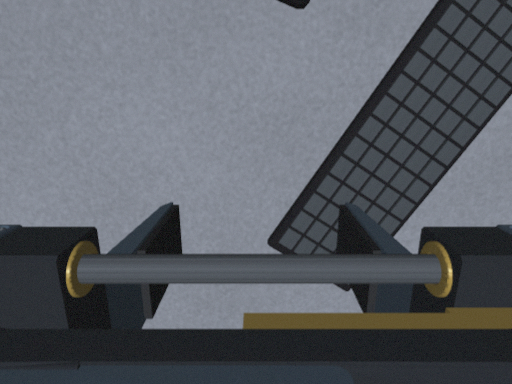

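Three look-alike candidates in top view: on the plate at (184,187), a small one beyond the plate at (172,130), and a purple one at (162,254). The one on the plate fits, since it is the larger non-purple one. Enlarged crops next to confirm.

```bash
python3 - <<'E'
import cv2
a=cv2.imread("pics/top0.png")
cv2.imwrite("pics/c1.png",cv2.resize(a[115:275,90:255],None,fx=4.8,fy=3.7*4.8/4.8,interpolation=cv2.INTER_CUBIC) if 0 else cv2.resize(a[115:265,90:255],None,fx=4,fy=4,interpolation=cv2.INTER_CUBIC))
cv2.imwrite("pics/c2.png",cv2.resize(a[75:225,260:345],None,fx=4,fy=4,interpolation=cv2.INTER_CUBIC))
b=cv2.imread("pics/side0.png")
cv2.imwrite("pics/c3.png",cv2.resize(b[205:335,115:285],None,fx=4.6,fy=4.6,interpolation=cv2.INTER_CUBIC))
E
```

```text
(no output)
```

View pics/c1.png

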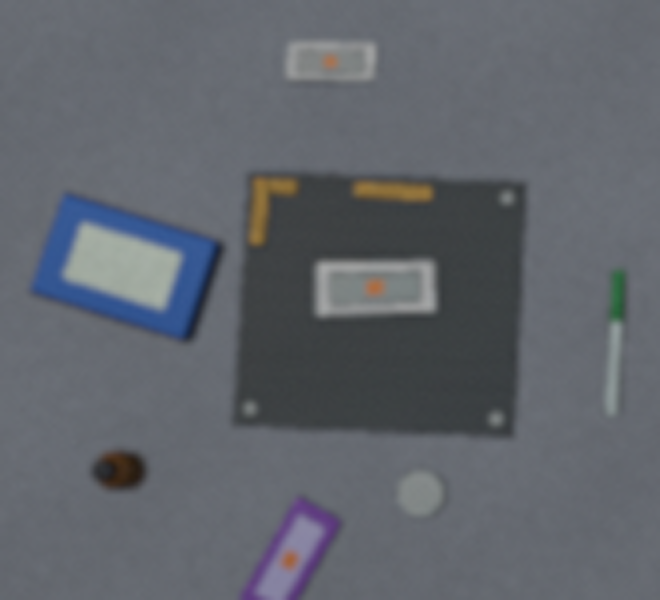

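View pics/c2.png

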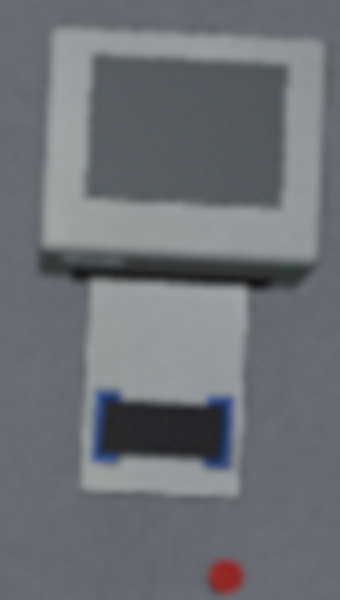

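View pics/c3.png

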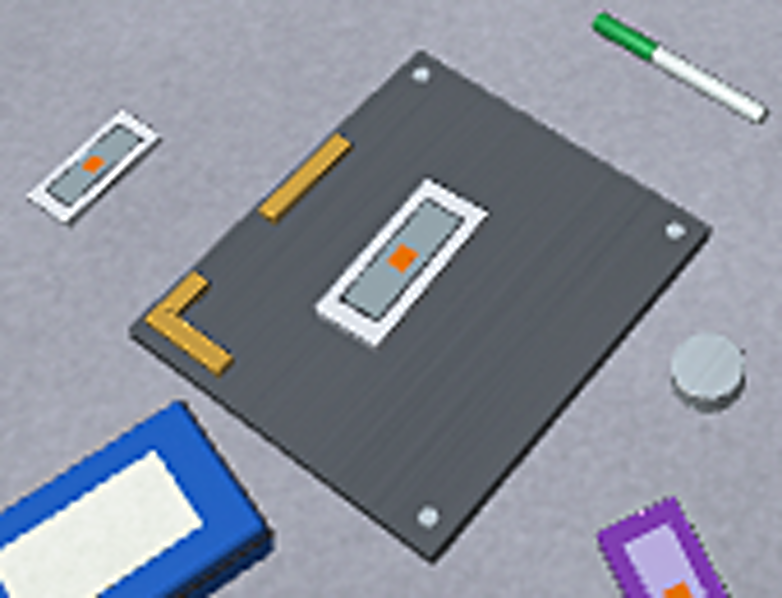

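The crops show the target clearly: a silver carrier on the plate at top-view pixel about (184,187), with the smaller one off the plate and the purple one at the plate's lower edge. Now coarse poses from both fixed cameras.

```bash
cat >> h.py <<'E'
from scipy.optimize import least_squares
def cam(n,s=None):
    c=env.calibration(n); f,cx,cy=K(c)
    if n=="wrist":
        T=np.eye(4);T[:3,:3]=R.from_euler("xyz",s["ee_rot"],degrees=True).as_matrix();T[:3,3]=s["ee_pos"]
        T=T@c["T_tool_cam"]
    else:
        T=np.eye(4);T[:3,:3]=R.from_euler("xyz",c["orientation"],degrees=True).as_matrix();T[:3,3]=c["origin"]
    return T,f,cx,cy
def proj(C,P):
    T,f,cx,cy=C; p=(np.atleast_2d(P)-T[:3,3])@T[:3,:3]; return np.c_[cx+f*p[:,0]/p[:,2],cy+f*p[:,1]/p[:,2]]
def back(C,uv,z):
    T,f,cx,cy=C; uv=np.atleast_2d(uv); d=np.c_[(uv[:,0]-cx)/f,(uv[:,1]-cy)/f,np.ones(len(uv))]@T[:3,:3].T
    return T[:3,3]+d*((z-T[2,3])/d[:,2])[:,None]
def tf(q,L):
    L=np.atleast_2d(L).astype(float); c,s=np.cos(q[2]),np.sin(q[2]); return np.c_[q[0]+c*L[:,0]-s*L[:,1],q[1]+s*L[:,0]+c*L[:,1],L[:,2]]
def fit(obs,q0):
    "obs: list of (C, L local pts (z world), uv)"
    g=lambda q:np.concatenate([(proj(C,tf(q,L))-uv).ravel() for C,L,uv in obs])
    r=least_squares(g,q0,x_scale=[1,1,.01]); return r.x,g(r.x).reshape(-1,2)
E
python3 - <<'E'
from h import *
T=cam("top");S=cam("side")
a=lambda l:np.array(l)/4.+[90,115]-.375
n=lambda l:np.array(l)/4.+[260,75]-.375
b=lambda l:np.array(l)/4.6+[115,205]-.4
pl=[[110,120,12],[110,-120,12],[-110,-120,12],[-110,120,12]]
pu=a([(250,173),(525,182),(513,436),(234,424)]); ps=b([(131,331),(420,52),(711,230),(432,558)])
for o in ([(T,pl,pu)],[(S,pl,ps)],[(T,pl,pu),(S,pl,ps)]):
    q,r=fit(o,[550,150,0]);print("plate",q,np.round(r,1).tolist())
ca=[[22,50,22],[22,-50,22],[-22,-50,22],[-22,50,22]]
cu=a([(315,261),(434,260),(437,311),(317,317)]); cs=b([(317,308),(427,180),(488,212),(375,346)])
for o in ([(T,ca,cu)],[(S,ca,cs)],[(T,ca,cu),(S,ca,cs)]):
    k,r=fit(o,[550,150,0]);print("carrier",k,np.round(r,1).tolist())
c,s=np.cos(q[2]),np.sin(q[2]); d=k[:2]-q[:2]; print("carrier in plate",c*d[0]+s*d[1],-s*d[0]+c*d[1],k[2]-q[2])
nu=n([(94,391),(234,397),(230,468),(92,461)]); ne=[[31.5,59.5,23],[31.5,-59.5,23],[-31.5,-59.5,23],[-31.5,59.5,23]]
k,r=fit([(T,ne,nu)],[550,-100,0]);print("nest",k,np.round(r,1).tolist())
for w in [(90+120/4,115+470/4,75),(90+420/4,115+493/4,18),(260+226/4,75+576/4,40),(90+615/4,115+345/4,10),(99,182,32),(145,178,32),(136,200,32)]: print(back(T,w[:2],w[2]))
E
```

```text
plate [ 5.26468546e+02  2.15040088e+02 -1.49138472e-02] [[-0.3, -0.6], [0.3, -0.1], [0.3, 0.2], [-0.3, 0.5]]
plate [ 5.23810042e+02  2.14827431e+02 -1.55007127e-02] [[-0.9, -0.2], [0.1, -0.5], [0.7, -0.4], [0.2, 0.6]]
plate [ 5.24850977e+02  2.14807211e+02 -1.50671073e-02] [[-0.3, -0.1], [0.4, 0.3], [0.4, 0.7], [-0.2, 0.9], [-1.2, -0.4], [-0.2, -0.7], [0.3, -0.6], [-0.2, 0.3]]
carrier [5.38810077e+02 2.17826900e+02 5.90912577e-02] [[0.4, 0.7], [-0.0, -0.1], [-0.5, -0.0], [0.1, -0.5]]
carrier [5.37036723e+02 2.16965817e+02 4.79818364e-02] [[-0.7, -0.0], [-0.0, -0.4], [0.2, 0.2], [0.5, 0.1]]
carrier [5.37722997e+02 2.17211090e+02 5.27577425e-02] [[0.6, 0.9], [0.2, 0.3], [-0.4, 0.4], [0.3, -0.3], [-1.0, -0.0], [-0.4, -0.4], [-0.1, 0.1], [0.3, 0.1]]
carrier in plate 12.834340209768602 2.5975429032815263 0.06782484982055394
nest [ 5.63718919e+02 -1.79192892e+02 -2.39332287e-02] [[0.1, -0.4], [-0.1, -0.3], [0.3, 0.3], [-0.2, 0.4]]
[[377.80431006 409.05103772  75.        ]]
[[364.12271949 172.93210939  18.        ]]
[[ 438.3395094  -233.62920468   40.        ]]
[[494.02617304  11.8317967   10.        ]]
[[545.95463694 503.23002408  32.        ]]
[[563.34332976 347.93323834  32.        ]]
[[487.87583055 374.7753113   32.        ]]
```

```bash
cat > plan.py <<'E'
from h import *
def axes(s=None):
    s=s or env.state(); M=R.from_euler("xyz",s["ee_rot"],degrees=True).as_matrix(); return s,M
def yang(M): return np.degrees(np.arctan2(M[1,1],M[0,1]))   # heading of tool y in world
def go(x,y,z,h):
    "shift needed along ideal down tool for target TCP; h=desired heading (deg) of tool y"
    s,M=axes(); a=yang(M); d=np.array([x,y,z])-s["ee_pos"]
    print("t",s["time_s"],"pos",np.round(s["ee_pos"],2),"yhead",round(a,2),"down",np.round(M[:,0],4),"q",np.round(s["qpos"],1),"F",np.round(s["force"],2),"w",round(s["gripper_width"],2))
    print("delta world",np.round(d,2)," tool(mm)",np.round(M.T@d,2)," turn deg",round(-((h-a+90)%180-90),2),"units",round(-((h-a+90)%180-90)/6,3))
E
python3 -c "
from plan import *
go(500,217,239,-.86)"
```

```text
t 0.15 pos [ 251.94 -516.49  238.3 ] yhead -64.0 down [-6.0e-04  1.2e-03 -1.0e+00] q [-65.1  18.3  89.7  -0.   72.   -1.1] F [0.47 0.5  0.12] w 91.14
delta world [2.4806e+02 7.3349e+02 7.0000e-01]  tool(mm) [ 4.0000e-02 -5.5050e+02 -5.4452e+02]  turn deg -63.14 units -10.523
```

{"name": "jog_arm", "arguments": {"plan": [0,-2.27,-2.66,0,0,-2.27,-2.66,0,0,-2.27,-2.66,0,0,-2.27,-2.66,0,0,-2.27,-2.66,0,0,-2.27,-2.66,0,0,-2.27,-2.66,0,0,-2.27,-2.66,0,0,-2.27,-2.66,0,0,-2.27,-2.66,0,0,-2.27,-2.66,0]}}

```text
time_s: 1.07
ee_pos: [405.7, -162.4, 238.9]
ee_rot: [52.4, 90.0, -101.6]
force: [-0.1, -0.1, -0.8]
gripper_width: 91.2
```

{"name": "jog_arm", "arguments": {"plan": [0,-2.27,-2.66,0,0,-2.27,-2.66,0,0,-2.27,-2.66,0,0,-2.27,-2.66,0,0,-2.27,-2.66,0,0,-2.27,-2.66,0,0,-2.27,-2.66,0,0,-2.27,-2.66,0,0,-2.27,-2.66,0,0,-2.27,-2.66,0,0,-2.27,-2.66,0]}}

```text
time_s: 1.98
ee_pos: [559.3, 190.3, 238.6]
ee_rot: [11.0, 90.0, -143.0]
force: [0.5, -0.6, 0.0]
gripper_width: 91.2
```

{"name": "jog_arm", "arguments": {"plan": [0,0,0,-1.05,0,0,0,-1.05,0,0,0,-1.05,0,0,0,-1.05,0,0,0,-1.05,0,0,0,-1.05,0,0,0,-1.05,0,0,0,-1.05,0,0,0,-1.05,0,0,0,-1.05,0,0,0,0]}}

```text
time_s: 2.9
ee_pos: [558.9, 188.5, 238.6]
ee_rot: [-64.1, 90.0, -155.0]
force: [0.2, -0.1, 0.4]
gripper_width: 90.8
```

```bash
python3 -c "
from plan import *
go(560,190,239,-.86)
s=env.state();im=env.grab_frame('wrist');np.save('s1.npy',s,allow_pickle=True)
cv2.imwrite('pics/w1.png',im[:,:,::-1])"
```

```text
t 2.9 pos [558.89 188.51 238.56] yhead -0.9 down [-8.e-04 -4.e-04 -1.e+00] q [17.5 19.7 87.6 -0.  72.7 18.4] F [ 0.2  -0.13  0.37] w 90.77
delta world [1.11 1.49 0.44]  tool(mm) [-0.44  1.09 -1.51]  turn deg -0.04 units -0.006
```

View pics/w1.png

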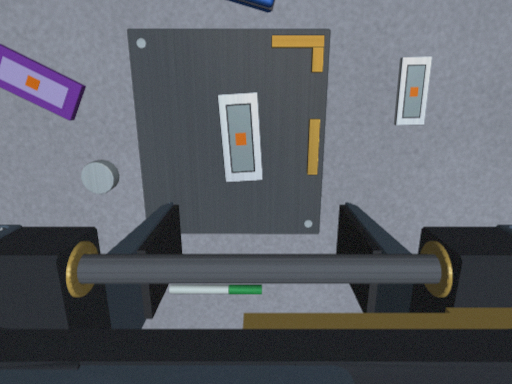

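Wrist view: plate corners near (129,29), (329,29), (320,233), (147,233). The carrier is at (241,138), and the brass corner is top right at (320,42). An enlarged crop will give sharper pixels.

```bash
python3 -c "
import cv2
a=cv2.imread('pics/w1.png')[20:195,205:340]
cv2.imwrite('pics/w1c.png',cv2.resize(a,None,fx=3.4,fy=3.4,interpolation=cv2.INTER_CUBIC))
a=cv2.imread('pics/w1.png')[20:245,120:340]
cv2.imwrite('pics/w1d.png',cv2.resize(a,None,fx=2.6,fy=2.6,interpolation=cv2.INTER_CUBIC))"
```

```text
(no output)
```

View pics/w1c.png

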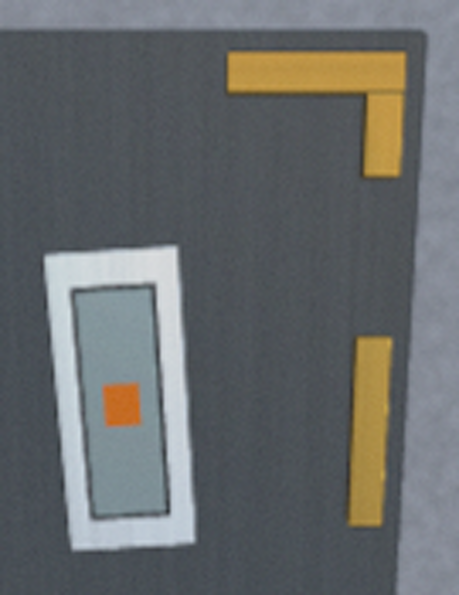

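View pics/w1d.png

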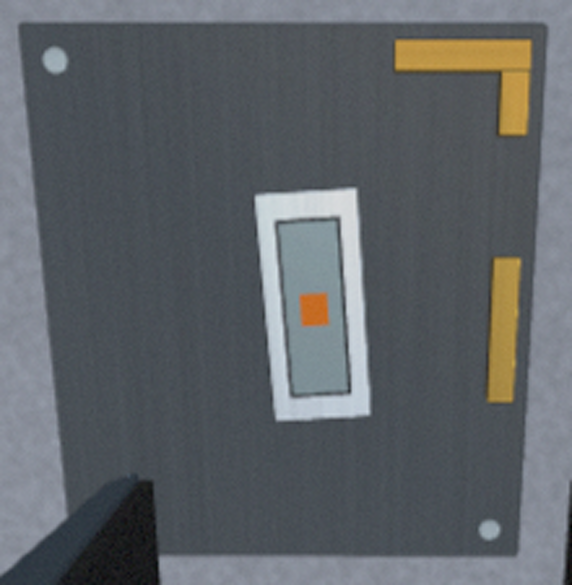

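```bash
python3 - <<'E'
from h import *
s=np.load('s1.npy',allow_pickle=True).item(); C=cam("wrist",s)
c=lambda l:np.array(l)/3.4+[205,20]-.35
d=lambda l:np.array(l)/2.6+[120,20]-.3
L1=[[46,112,20],[102,112,20],[102,25,20],[102,-40,20]];u1=c([(228,52),(406,52),(392,337),(383,526)])
L2=[[-110,120,12],[110,120,12],[110,-120,12]];u2=d([(19,23),(547,24),(518,556)])
q,r=fit([(C,L1,u1)],[525,215,0]);print(q,np.round(r,1).tolist())
q,r=fit([(C,L2,u2)],[525,215,0]);print(q,np.round(r,1).tolist())
q,r=fit([(C,L1,u1),(C,L2,u2)],[525,215,0]);print(q,np.degrees(q[2]),np.round(r,1).tolist())
ca=[[-22,50,22],[22,50,22],[22,-50,22],[-22,-50,22]]
k,r=fit([(C,ca,c([(44,256),(177,246),(196,543),(72,550)]))],[540,215,0]);print("car",k,np.degrees(k[2]),np.round(r,1).tolist())
print("home",tf(q,[68,50,17]))
cc,ss=np.cos(q[2]),np.sin(q[2]); e=k[:2]-q[:2]; print("carrier in plate",cc*e[0]+ss*e[1],-ss*e[0]+cc*e[1])
E
```

```text
[ 5.26565696e+02  2.15087662e+02 -1.57829545e-02] [[-0.5, -0.2], [0.3, -0.2], [0.2, 0.1], [-0.0, 0.5]]
[ 5.26694132e+02  2.14678025e+02 -1.68871252e-02] [[-1.3, -0.2], [0.9, -0.4], [0.4, 1.2]]
[ 5.26633904e+02  2.14916269e+02 -1.60191811e-02] -0.917831470862128 [[-0.4, -0.0], [0.4, -0.0], [0.2, 0.2], [0.0, 0.6], [-1.4, -0.4], [0.8, -0.7], [0.4, 0.9]]
car [5.38876955e+02 2.17917420e+02 4.86606807e-02] 2.7880516327225395 [[-0.5, -0.5], [0.4, -0.3], [0.4, 0.4], [-0.3, 0.6]]
home [[595.42610436 263.82059557  17.        ]]
carrier in plate 12.193405542410066 3.1968817008518835
```

{"name": "jog_arm", "arguments": {"plan": [0,-2.05,-2.91,0,0,0,0,-0.617,2.5,0,0,0,2.5,0,0,0,2.5,0,0,0,2.5,0,0,0,2.5,0,0,0,2.5,0,0,0,2.0,0,0,0,1.5,0,0,0,0,0,0,0]}}

```text
time_s: 3.87
ee_pos: [536.9, 217.2, 50.5]
ee_rot: [-70.6, 89.6, -158.1]
force: [0.1, 0.3, 0.5]
gripper_width: 91.2
```

```bash
python3 -c "
from plan import *
go(538.9,217.9,39.5,2.79)
im=env.grab_frame('wrist')
cv2.imwrite('pics/w2.png',im[:,:,::-1])"
```

```text
t 3.8667 pos [536.88 217.15  50.55] yhead 2.56 down [-0.0066 -0.0027 -1.    ] q [ 20.9  29.  102.8  -0.   48.6  18.3] F [0.1  0.29 0.5 ] w 91.22
delta world [  2.02   0.75 -11.05]  tool(mm) [11.03  2.12 -0.69]  turn deg -0.23 units -0.039
```

View pics/w2.png

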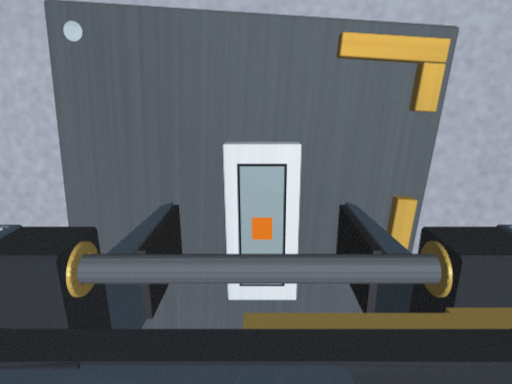

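{"name": "jog_arm", "arguments": {"plan": [0,0,0,0,0,0,0,0,0,0,0,0]}}

```text
time_s: 4.17
ee_pos: [540.0, 218.4, 55.3]
ee_rot: [106.6, 89.8, 19.3]
force: [0.6, 0.7, -0.6]
gripper_width: 91.2
```

```bash
python3 -c "
from plan import *
go(538.9,217.9,39.5,2.79)"
```

```text
t 4.1667 pos [540.01 218.37  55.3 ] yhead 2.67 down [ 2.5e-03  9.0e-04 -1.0e+00] q [ 20.9  28.7 102.5  -0.   48.7  18.2] F [ 0.64  0.66 -0.6 ] w 91.23
delta world [ -1.11  -0.47 -15.8 ]  tool(mm) [15.79 -1.17  0.43]  turn deg -0.12 units -0.02
```

{"name": "jog_arm", "arguments": {"plan": [0.2,0,0,0,0.3,0,0,0,0.3,0,0,0,0.3,0,0,0,0.2,0,0,0,0,0,0,0,0,0,0,0,0,0,0,0,0,0,0,0]}}

```text
time_s: 4.92
ee_pos: [539.3, 218.1, 41.0]
ee_rot: [94.3, 90.0, 7.0]
force: [-0.2, -0.7, 0.9]
gripper_width: 91.1
```

```bash
python3 -c "
from plan import *
go(538.9,217.9,39.5,2.79)"
```

```text
t 4.9167 pos [539.25 218.07  41.02] yhead 2.7 down [ 3.e-04  0.e+00 -1.e+00] q [ 20.9  29.7 103.2  -0.   47.   18.2] F [-0.18 -0.69  0.92] w 91.15
delta world [-0.35 -0.17 -1.52]  tool(mm) [ 1.52 -0.36  0.16]  turn deg -0.09 units -0.015
```

{"name": "jog_arm", "arguments": {"plan": [0.1,0,0,0,0,0,0,0,0,0,0,0,0,0,0,0,0,0,0,0,0,0,0,0,0,0,0,0,0,0,0,0], "claw": 3.5, "newtons": 6}}

```text
time_s: 5.58
ee_pos: [539.1, 218.0, 39.9]
ee_rot: [-45.3, 90.0, -132.6]
force: [-0.2, -0.3, 0.9]
gripper_width: 43.5
```

```bash
python3 -c "
from plan import *
go(593.4,260,40,-.92)
im=env.grab_frame('wrist')
cv2.imwrite('pics/w3.png',im[:,:,::-1])"
```

```text
t 5.5833 pos [539.06 218.01  39.92] yhead 2.7 down [-1.e-04 -1.e-04 -1.e+00] q [ 20.9  29.8 103.3  -0.   46.9  18.2] F [-0.22 -0.3   0.88] w 43.52
delta world [54.34 41.99  0.08]  tool(mm) [ -0.09  56.26 -39.38]  turn deg 3.62 units 0.604
```

View pics/w3.png

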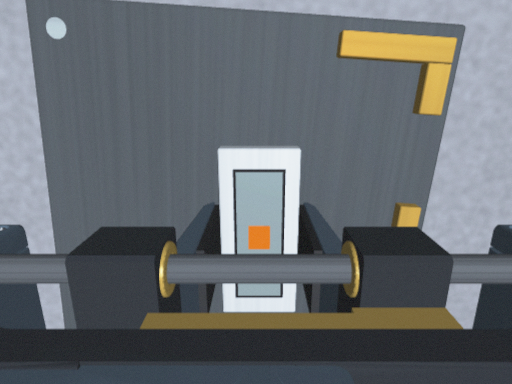

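{"name": "jog_arm", "arguments": {"plan": [0,0,-0.2,0.2,0,0,-0.4,0.2,0,0,-0.6,0.2,0,0,-0.6,0,0,0,-0.6,0,0,0,-0.6,0,0,0,-0.5,0,0,0,-0.4,0,0,0,-0.3,0,0,0,-0.1,0,0,0,0,0,0,0,0,0]}}

```text
time_s: 6.63
ee_pos: [539.4, 261.3, 39.9]
ee_rot: [157.9, 90.0, 67.0]
force: [0.1, 0.9, -0.2]
gripper_width: 44.0
```

```bash
python3 -c "
from plan import *
go(595.4,263.8,40,-.92)
im=env.grab_frame('wrist')
cv2.imwrite('pics/w4.png',im[:,:,::-1])"
```

```text
t 6.6333 pos [539.45 261.34  39.95] yhead -0.92 down [ 3.e-04  6.e-04 -1.e+00] q [ 24.7  31.  100.8   0.   48.2  25.6] F [ 0.06  0.92 -0.19] w 43.96
delta world [5.595e+01 2.460e+00 5.000e-02]  tool(mm) [-4.000e-02  5.591e+01 -3.350e+00]  turn deg 0.0 units 0.001
```

View pics/w4.png

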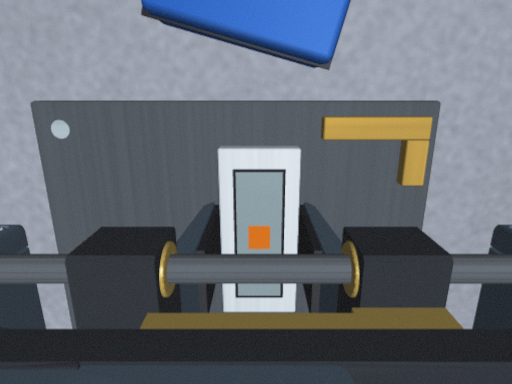

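{"name": "jog_arm", "arguments": {"plan": [0,0.2,0,0,0,0.5,0,0,0,0.6,0,0,0,0.6,0,0,0,0.7,0,0,0,0.7,0,0,0,0.6,0,0,0,0.5,0,0,0,0.5,0,0,0,0.3,0,0,0,0.1,0,0,0,0,0,0]}}

```text
time_s: 7.68
ee_pos: [592.9, 260.1, 39.9]
ee_rot: [89.9, 90.0, -1.0]
force: [-0.1, -0.6, 1.3]
gripper_width: 43.8
```

```bash
python3 -c "
from plan import *
go(595.4,263.8,40,-.92)
im=env.grab_frame('wrist')
cv2.imwrite('pics/w5.png',im[:,:,::-1])
cv2.imwrite('pics/w5c.png',cv2.resize(im[100:340,180:380,::-1],None,fx=2.5,fy=2.5,interpolation=cv2.INTER_CUBIC))"
```

```text
t 7.6833 pos [592.85 260.15  39.95] yhead -0.9 down [ 8.e-04 -0.e+00 -1.e+00] q [22.7 34.5 93.7 -0.  51.8 23.6] F [-0.12 -0.55  1.28] w 43.79
delta world [2.55 3.65 0.05]  tool(mm) [-0.05  2.49 -3.69]  turn deg 0.02 units 0.003
```

View pics/w5c.png

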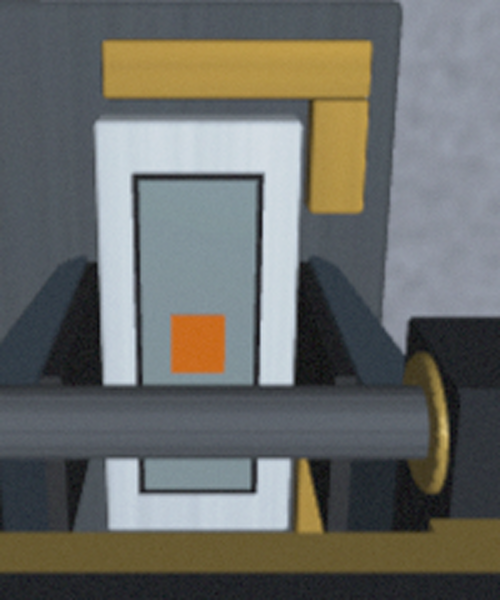

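The enlarged view shows the carrier about 2 mm short of the long stop and about 4 mm short of the end stop. I'll push +y slowly with a light grip, watching the force.

{"name": "jog_arm", "arguments": {"plan": [0,0,-0.1,0,0,0,-0.1,0,0,0,-0.1,0,0,0,-0.08,0,0,0,-0.05,0,0,0,-0.05,0,0,0,-0.05,0,0,0,0,0], "newtons": 3}}

```text
time_s: 8.4
ee_pos: [592.6, 264.9, 39.9]
ee_rot: [9.4, 89.9, -81.5]
force: [0.3, -4.7, 1.4]
gripper_width: 44.5
```

{"name": "jog_arm", "arguments": {"plan": [0,0.05,0,0,0,0.05,0,0,0,0.05,0,0,0,0.05,0,0,0,0,0,0,0,0,0,0]}}

```text
time_s: 8.9
ee_pos: [592.7, 265.3, 39.5]
ee_rot: [-76.9, 89.8, -167.8]
force: [-4.5, -3.3, 3.3]
gripper_width: 43.8
```

```bash
python3 -c "
from plan import *
go(595.4,263.8,40,-.92)
im=env.grab_frame('wrist')
cv2.imwrite('pics/w6c.png',cv2.resize(im[100:340,180:380,::-1],None,fx=2.5,fy=2.5,interpolation=cv2.INTER_CUBIC))"
```

```text
t 8.9 pos [592.72 265.3   39.54] yhead -0.9 down [-3.9e-03 -9.0e-04 -1.0e+00] q [23.1 34.7 93.2  0.1 52.3 23.9] F [-4.45 -3.29  3.29] w 43.81
delta world [ 2.68 -1.5   0.46]  tool(mm) [-0.47  2.7   1.45]  turn deg 0.02 units 0.003
```

View pics/w6c.png

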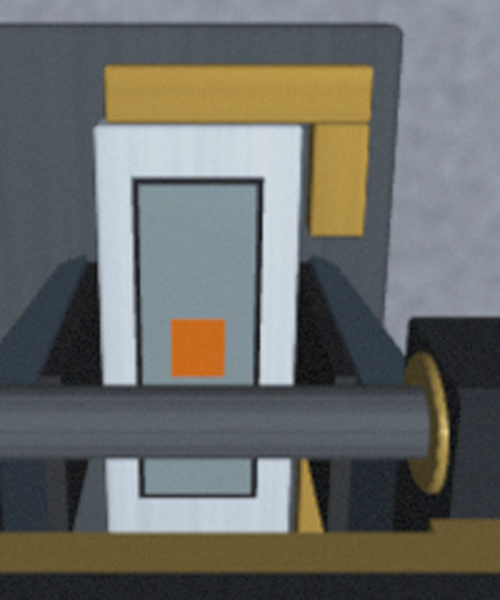

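{"name": "jog_arm", "arguments": {"plan": [0,0,0,0,0,0,0,0,0,0,0,0]}}

```text
time_s: 9.2
ee_pos: [592.7, 265.3, 39.5]
ee_rot: [-76.3, 89.8, -167.2]
force: [-5.0, -3.2, 2.9]
gripper_width: 44.1
```

```bash
python3 -c "
from plan import *
go(595.4,263.8,40,-.92)
im=env.grab_frame('wrist')
cv2.imwrite('pics/w7c.png',cv2.resize(im[100:240,250:360,::-1],None,fx=5,fy=5,interpolation=cv2.INTER_CUBIC))
im=env.grab_frame('side')
cv2.imwrite('pics/s7c.png',cv2.resize(im[200:330,110:260,::-1],None,fx=5,fy=4.6,interpolation=cv2.INTER_CUBIC))"
```

```text
t 9.2 pos [592.72 265.3   39.53] yhead -0.9 down [-4.e-03 -9.e-04 -1.e+00] q [23.1 34.7 93.2  0.1 52.3 23.9] F [-5.02 -3.2   2.9 ] w 44.14
delta world [ 2.68 -1.5   0.47]  tool(mm) [-0.48  2.7   1.46]  turn deg 0.02 units 0.003
```

View pics/w7c.png

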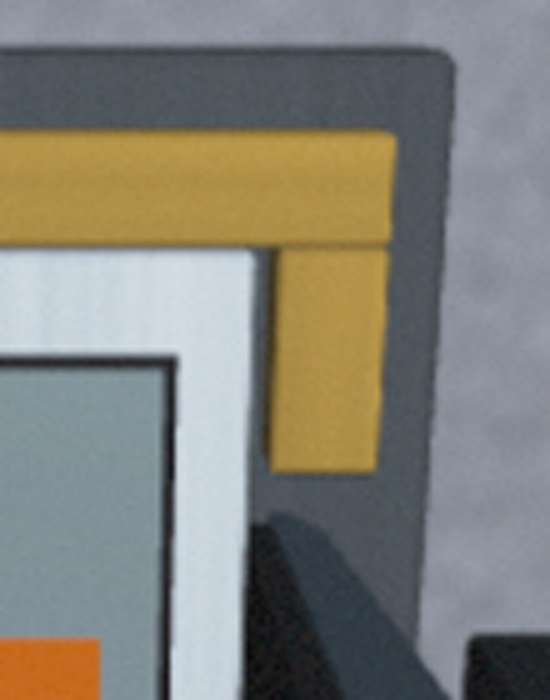

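View pics/s7c.png

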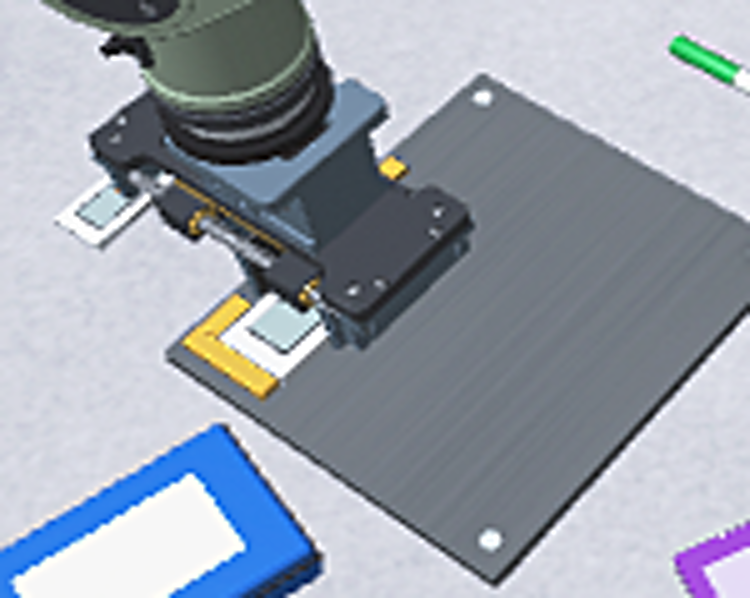

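```bash
python3 - <<'E'
from plan import *
s=env.state(); C=cam("wrist",s)
im=env.grab_frame('wrist'); cv2.imwrite('pics/w8.png',im[:,:,::-1])
q=[526.6,214.9,-.01602]
for z in (20,12):
  print(z,np.round(proj(C,tf(q,[[90,100,z],[90,75,z],[90,25,z],[90,10,z],[90,0,z],[102,100,z],[102,75,z],[46,100,z],[46,112,z],[102,112,z]])),1).tolist())
g=cv2.resize(im[225:345,255:355,::-1],None,fx=6,fy=5,interpolation=cv2.INTER_CUBIC)
cv2.imwrite('pics/w8c.png',np.clip(g.astype(float)*2,0,255).astype('uint8'))
E
```

```text
20 [[305.6, 150.2], [303.8, 195.7], [300.5, 276.8], [299.7, 298.9], [299.1, 313.2], [328.5, 150.2], [325.8, 195.7], [221.7, 150.2], [221.0, 127.0], [329.9, 127.1]]
12 [[303.6, 147.8], [301.9, 191.4], [298.9, 269.6], [298.1, 291.0], [297.6, 304.8], [325.5, 147.8], [323.0, 191.4], [223.4, 147.7], [222.7, 125.6], [326.7, 125.6]]
```

View pics/w8c.png

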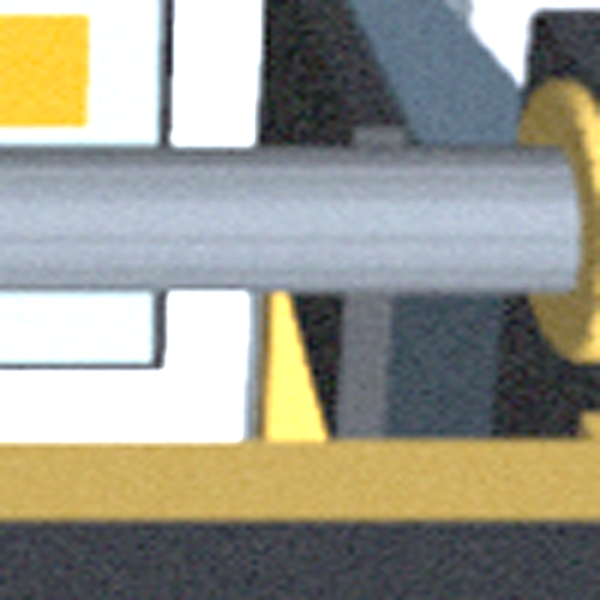

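```bash
python3 - <<'E'
from plan import *
s=env.state(); print(s["torque"],s["force"],s["effort"])
im=env.grab_frame('top'); cv2.imwrite('pics/t8.png',cv2.resize(im[110:240,90:240,::-1],None,fx=5,fy=4.6,interpolation=cv2.INTER_CUBIC))
T=cam("top"); print(back(T,[172,130],10))
E
```

```text
[-0.64209782  0.75235945  0.05800118] [-4.37809445 -3.76511878  2.68439054] [  1.00675453 -50.09180546 -20.90219915   0.52884674  -1.72374319
   0.05191657]
[[736.30171709 267.9722742   10.        ]]
```

View pics/t8.png

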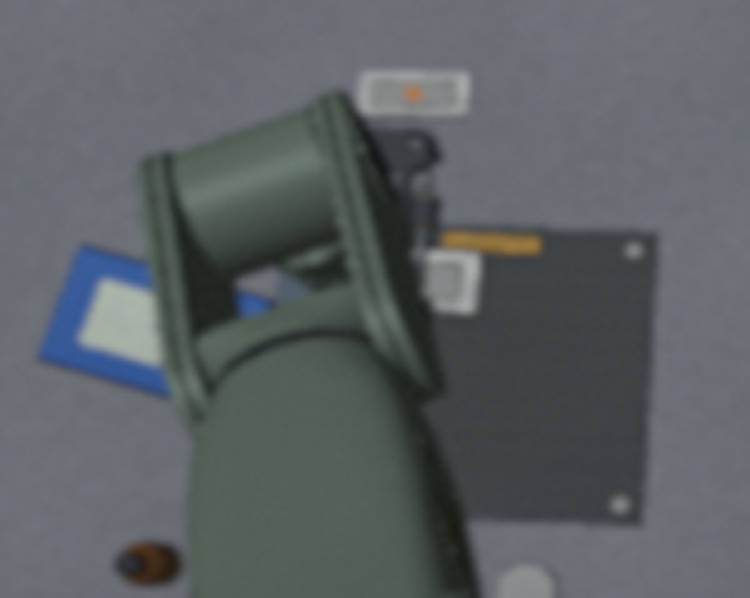

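View pics/w8.png

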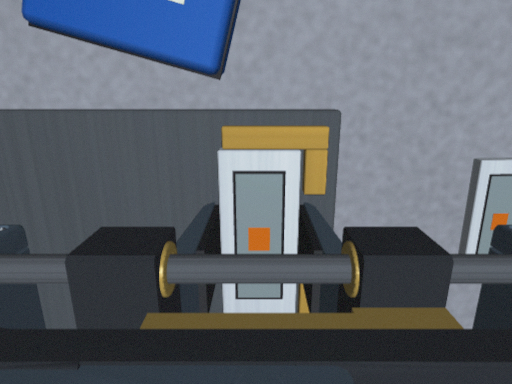

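The crop shows the carrier touching the end stop but about 2 mm off the long stop, while Fx reads -5 N. It is probably sticking because it is pressed against the end stop. I'll ease off in y, then push x.

{"name": "jog_arm", "arguments": {"plan": [-0.03,0,0.06,0,0,0,0.04,0,0,0,0,0,0,0,0,0]}}

```text
time_s: 9.73
ee_pos: [594.9, 265.1, 40.2]
ee_rot: [138.8, 89.9, 47.9]
force: [-0.7, -0.2, -0.9]
gripper_width: 44.2
```

```bash
python3 - <<'E'
from plan import *
go(595.4,263.8,40,-.92); print(env.state()["torque"])
E
```

```text
t 9.7333 pos [594.91 265.15  40.16] yhead -0.91 down [ 0.0011  0.0012 -1.    ] q [23.  34.7 93.2  0.  52.  23.9] F [-0.68 -0.22 -0.95] w 44.18
delta world [ 0.49 -1.35 -0.16]  tool(mm) [0.16 0.51 1.34]  turn deg 0.01 units 0.001
[ 0.0070132  -0.10526359 -0.00444982]
```

{"name": "jog_arm", "arguments": {"plan": [0,0.05,0,0,0,0.05,0,0,0,0.03,0,0,0,0,0,0,0,0,0,0]}}

```text
time_s: 10.15
ee_pos: [595.0, 264.8, 40.0]
ee_rot: [-103.9, 89.9, 165.2]
force: [-4.2, 2.8, 0.0]
gripper_width: 43.8
```

```bash
python3 - <<'E'
from plan import *
go(595.4,263.8,40,-.92); print(env.state()["torque"])
im=env.grab_frame('wrist')
cv2.imwrite('pics/w9c.png',cv2.resize(im[100:240,250:360,::-1],None,fx=5,fy=4.2,interpolation=cv2.INTER_CUBIC))
E
```

```text
t 10.15 pos [595.02 264.82  40.04] yhead -0.92 down [-1.5e-03  4.0e-04 -1.0e+00] q [23.  34.8 93.   0.1 52.2 23.8] F [-4.17  2.83  0.  ] w 43.81
delta world [ 0.38 -1.02 -0.04]  tool(mm) [0.04 0.4  1.01]  turn deg -0.0 units -0.0
[ 0.48648316  0.66720369 -0.00151773]
```

View pics/w9c.png

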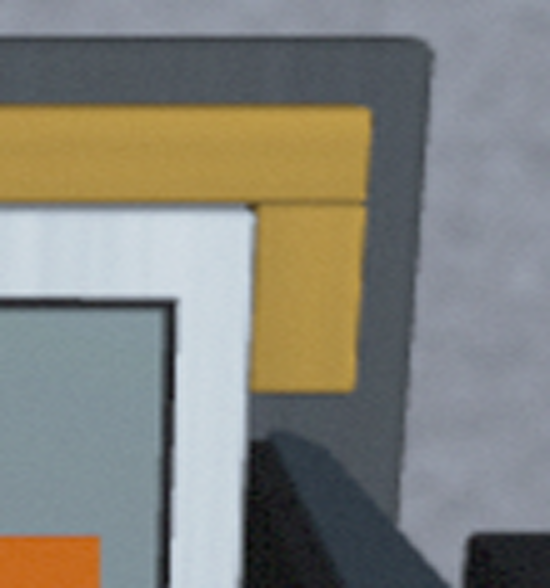

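{"name": "jog_arm", "arguments": {"plan": [0,-0.03,-0.05,0,0,0,-0.05,0,0,0,-0.04,0,0,0,0,0,0,0,0,0,0,0,0,0,0,0,0,0]}}

```text
time_s: 10.78
ee_pos: [595.0, 265.0, 40.0]
ee_rot: [-37.7, 89.9, -128.6]
force: [-4.4, -2.2, 0.6]
gripper_width: 44.0
```

```bash
python3 - <<'E'
from plan import *
go(595.4,263.8,40,-.92); print(env.state()["torque"])
im=env.grab_frame('wrist')
cv2.imwrite('pics/w10.png',im[:,:,::-1])
cv2.imwrite('pics/w10c.png',cv2.resize(im[130:330,210:340,::-1],None,fx=4,fy=3,interpolation=cv2.INTER_CUBIC))
E
```

```text
t 10.7833 pos [595.   264.97  40.01] yhead -0.88 down [-0.0013 -0.0016 -1.    ] q [23.  34.8 93.  -0.1 52.3 23.9] F [-4.42 -2.2   0.58] w 44.05
delta world [ 0.4  -1.17 -0.01]  tool(mm) [0.01 0.42 1.16]  turn deg 0.04 units 0.007
[-0.44609894  0.75069176  0.04108017]
```

View pics/w10c.png

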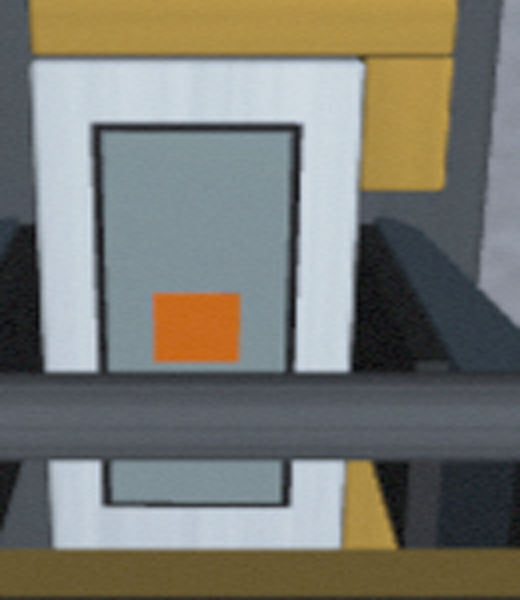

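Flush on both stops: there is no gap along the end stop's edge (crop row 58), and both long-stop blocks touch the carrier's right edge. Held still for about 0.4 s. Now firm up the grip, ease the side loads and lift straight up.

{"name": "jog_arm", "arguments": {"plan": [0,0,0,0,0,0,0,0,0,0,0,0,0,-0.03,0.02,0,0,0,0,0,-0.1,0,0,0,-0.3,0,0,0,-0.6,0,0,0,-0.9,0,0,0,-1.0,0,0,0,-1.0,0,0,0,-1.0,0,0,0], "newtons": 20}}

```text
time_s: 11.83
ee_pos: [596.2, 266.2, 91.5]
ee_rot: [114.8, 89.8, 23.9]
force: [-0.1, 0.6, -0.9]
gripper_width: 43.6
```

{"name": "jog_arm", "arguments": {"plan": [-1.0,0,0,0,-1.0,0,0,0,-1.0,0,0,0,-1.0,0,0,0,-0.5,0,0,0,-0.2,0,0,0,0,0,0,0]}}

```text
time_s: 12.42
ee_pos: [595.3, 265.7, 136.7]
ee_rot: [107.1, 90.0, 16.2]
force: [0.5, 0.1, -1.5]
gripper_width: 43.7
```

```bash
python3 - <<'E'
from plan import *
go(563.7,-179.2+15,140,-1.4)
im=env.grab_frame('wrist')
cv2.imwrite('pics/w11.png',im[:,:,::-1])
E
```

```text
t 12.4167 pos [595.33 265.71 136.74] yhead -0.9 down [ 7.e-04  2.e-04 -1.e+00] q [23.  29.3 87.2 -0.  63.4 23.9] F [ 0.49  0.11 -1.46] w 43.74
delta world [ -31.63 -429.91    3.26]  tool(mm) [ -3.37 -24.88 430.35]  turn deg 0.5 units 0.084
```

View pics/w11.png

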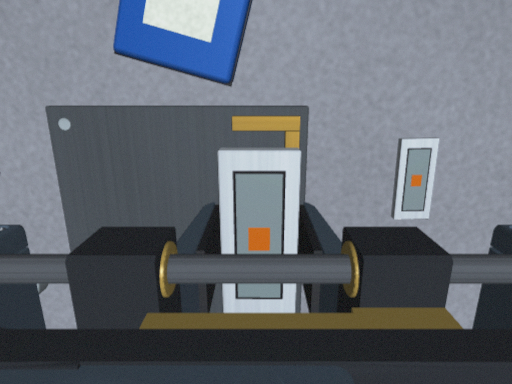

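{"name": "jog_arm", "arguments": {"plan": [0,-0.1,0.8,0,0,-0.1,1.6,0,0,-0.1,2.4,0,0,-0.1,3.0,0,0,-0.1,3.0,0,0,-0.1,3.0,0,0,-0.1,3.0,0,0,-0.1,3.0,0,0,-0.1,3.0,0,0,-0.1,3.0,0,0,-0.1,3.0,0,0,-0.1,3.0,0]}}

```text
time_s: 13.47
ee_pos: [576.7, -54.8, 135.8]
ee_rot: [-71.4, 89.9, -162.4]
force: [0.5, 0.1, -1.1]
gripper_width: 44.0
```

{"name": "jog_arm", "arguments": {"plan": [0,-0.1,3.0,0,0,-0.1,3.0,0,0,-0.1,3.0,0,0,-0.1,3.0,0,0,-0.1,3.0,0,0,-0.1,3.0,0,0,-0.1,2.4,0,0,-0.1,1.6,0,0,-0.1,0.9,0,0,-0.1,0.5,0.08,0,0,0,0,0,0,0,0]}}

```text
time_s: 14.47
ee_pos: [564.3, -285.1, 136.1]
ee_rot: [-146.2, 89.9, 122.4]
force: [0.5, 0.5, -0.8]
gripper_width: 43.8
```

{"name": "jog_arm", "arguments": {"plan": [0,0,0,0,0,0,0,0,0,0,0,0]}}

```text
time_s: 14.72
ee_pos: [564.7, -285.0, 136.4]
ee_rot: [154.6, 90.0, 63.3]
force: [0.6, 0.4, -0.4]
gripper_width: 43.8
```

```bash
python3 - <<'E'
from plan import *
go(563.7,-179.2,140,-1.4)
s=env.state(); np.save('s2.npy',s)
im=env.grab_frame('wrist')
cv2.imwrite('pics/w12.png',im[:,:,::-1])
E
```

```text
t 14.7167 pos [ 564.74 -284.99  136.37] yhead -1.3 down [ 0.e+00  1.e-04 -1.e+00] q [-27.8  27.7  90.1   0.   62.2 -26.5] F [ 0.62  0.44 -0.43] w 43.82
delta world [ -1.04 105.79   3.63]  tool(mm) [  -3.62   -3.45 -105.74]  turn deg 0.1 units 0.016
```

View pics/w12.png

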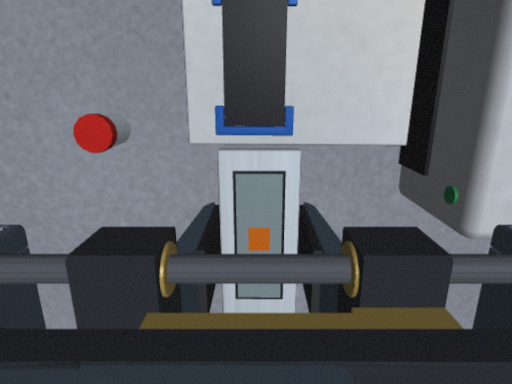

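```bash
python3 - <<'E'
import cv2
a=cv2.imread('pics/w12.png')
cv2.imwrite('pics/w12a.png',cv2.resize(a[0:150,180:310],None,fx=4,fy=4,interpolation=cv2.INTER_CUBIC))
cv2.imwrite('pics/w12b.png',cv2.resize(a[140:320,210:310],None,fx=5,fy=3.3,interpolation=cv2.INTER_CUBIC))
E
```

```text
(no output)
```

View pics/w12a.png

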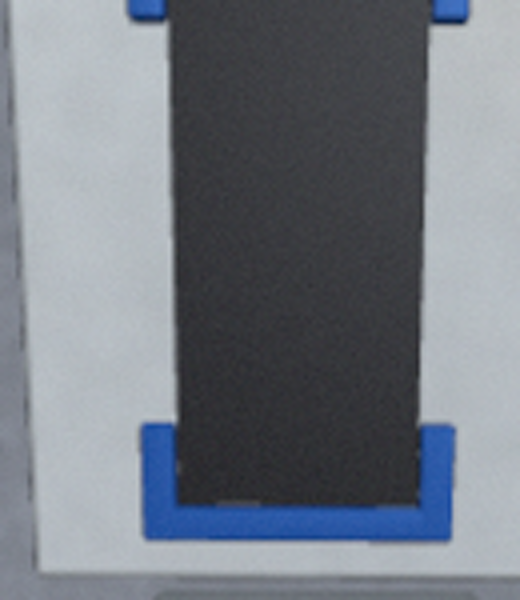

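View pics/w12b.png

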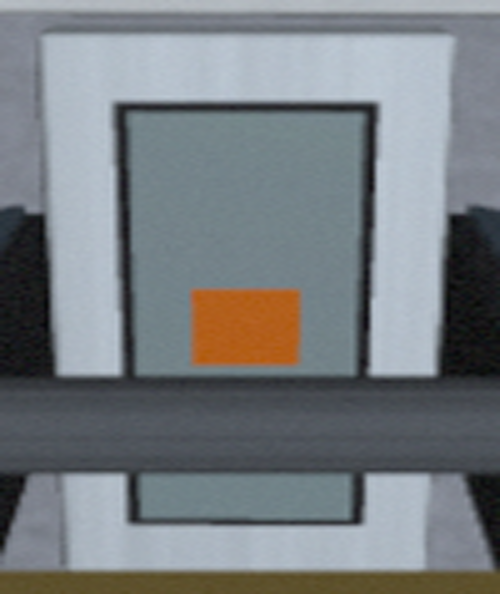

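```bash
python3 - <<'E'
from h import *
s=np.load('s2.npy',allow_pickle=True).item(); C=cam("wrist",s)
a=lambda l:np.array(l)/4.+[180,0]-.375
b=lambda l:np.array(l)/[5,3.3]+[210,140]-[.4,.35]
L=[[-31.5,-36,23],[31.5,-36,23],[-31.5,-59.5,23],[31.5,-59.5,23]];u=a([(141,424),(455,424),(145,539),(451,539)])
q,r=fit([(C,L,u)],[564,-179,0]);print(q,np.round(r,1).tolist())
L+=[[-31.5,36,20],[31.5,36,20]];u=np.r_[u,a([(130,20),(468,20)])]
q,r=fit([(C,L,u)],[564,-179,0]);print(q,np.degrees(q[2]),np.round(r,1).tolist())
# far rim top-edge alternative
z=s["ee_pos"][2]-18
for k in ([0,1],[0,1,2]):
  ca=np.array([[-22,50,z],[22,50,z],[0,0,z]])[k]; 
  p,r=fit([(C,ca,b([(42,33),(454,33),(245.5,327)])[k])],[564,-285,0]);print("car",p,np.degrees(p[2]),np.round(r,1).tolist())
E=back(C,b([(57,376),(438,376),(68,570),(425,570)]),z);print(E)
print("tcp",s["ee_pos"])
d=q[:2]-p[:2];print("delta",d,"turn",-np.degrees(q[2]-p[2]))
E
```

```text
[ 5.63706895e+02 -1.79963050e+02 -2.34453080e-02] [[-0.5, -0.5], [0.4, -0.5], [-0.5, 0.5], [0.6, 0.6]]
[ 5.63921028e+02 -1.79886603e+02 -2.63692548e-02] -1.5108470115481454 [[-0.4, -0.7], [0.6, -0.5], [-0.4, 0.3], [0.6, 0.6], [-0.4, 0.0], [0.1, 0.3]]
car [ 5.65175436e+02 -2.85947304e+02 -2.30507848e-02] -1.3207126827232283 [[-1.2, 0.0], [1.2, 0.0]]
car [ 5.64983726e+02 -2.86054677e+02 -2.62731428e-02] -1.505340199143447 [[-1.2, 0.1], [1.1, 0.4], [0.1, -0.5]]
[[ 543.21952752 -295.08156927  118.37303208]
 [ 586.62180027 -296.08487904  118.37303208]
 [ 542.39793144 -334.22868521  118.37303208]
 [ 585.42277472 -335.22533256  118.37303208]]
tcp [ 564.74398309 -284.98729004  136.37303208]
delta [ -1.06269858 106.16807336] turn 0.005506812404698334
```

{"name": "jog_arm", "arguments": {"plan": [0,0,-0.8,0,0,0,-1.4,0,0,0,-1.8,0,0,-0.1,-1.8,0,0,-0.1,-1.6,0,0,-0.1,-1.4,0,0,-0.05,-1.0,0,0,0,-0.6,0,0,0,-0.22,0,0,0,0,0]}}

```text
time_s: 15.6
ee_pos: [563.8, -179.4, 136.4]
ee_rot: [40.5, 90.0, -50.8]
force: [0.2, -0.6, -1.0]
gripper_width: 43.2
```

{"name": "jog_arm", "arguments": {"plan": [0.4,0,0,0,0.8,0,0,0,1.0,0,0,0,1.2,0,0,0,1.2,0,0,0,1.0,0,0,0,0.8,0,0,0,0.6,0,0,0,0.4,0,0,0,0.2,0,0,0,0,0,0,0,0,0,0,0]}}

```text
time_s: 16.6
ee_pos: [563.9, -179.8, 60.6]
ee_rot: [67.9, 90.0, -23.5]
force: [0.5, -0.4, -1.5]
gripper_width: 43.4
```

```bash
python3 - <<'E'
from plan import *
go(563.7,-178.8,46,-1.4)
s=env.state(); np.save('s3.npy',s)
im=env.grab_frame('wrist'); cv2.imwrite('pics/w13.png',im[:,:,::-1])
cv2.imwrite('pics/w13c.png',cv2.resize(im[80:230,180:340,::-1],None,fx=4.5,fy=4,interpolation=cv2.INTER_CUBIC))
im=env.grab_frame('side'); cv2.imwrite('pics/s13.png',cv2.resize(im[110:220,200:330,::-1],None,fx=5.5,fy=5,interpolation=cv2.INTER_CUBIC))
E
```

```text
t 16.6 pos [ 563.89 -179.78   60.59] yhead -1.38 down [ 8.e-04 -3.e-04 -1.e+00] q [-18.8  29.  100.8  -0.   50.1 -17.4] F [ 0.49 -0.39 -1.5 ] w 43.44
delta world [ -0.19   0.98 -14.59]  tool(mm) [14.59 -0.23 -0.97]  turn deg 0.02 units 0.004
```

View pics/w13c.png

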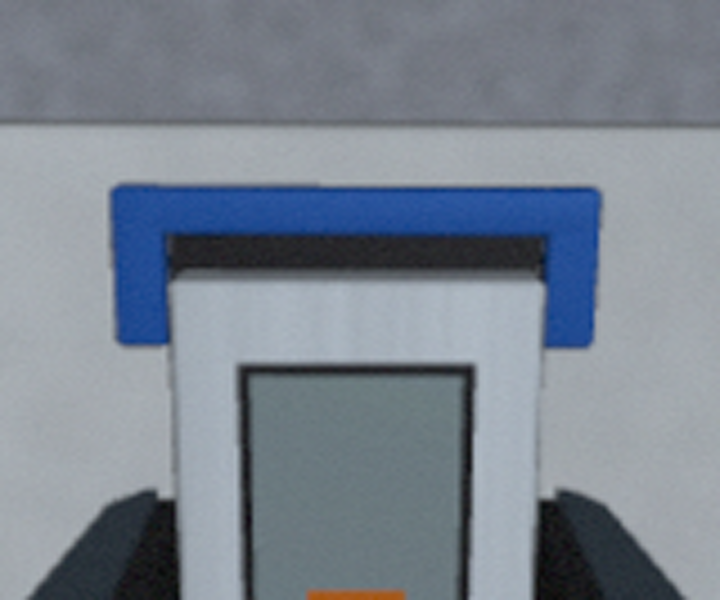

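View pics/s13.png

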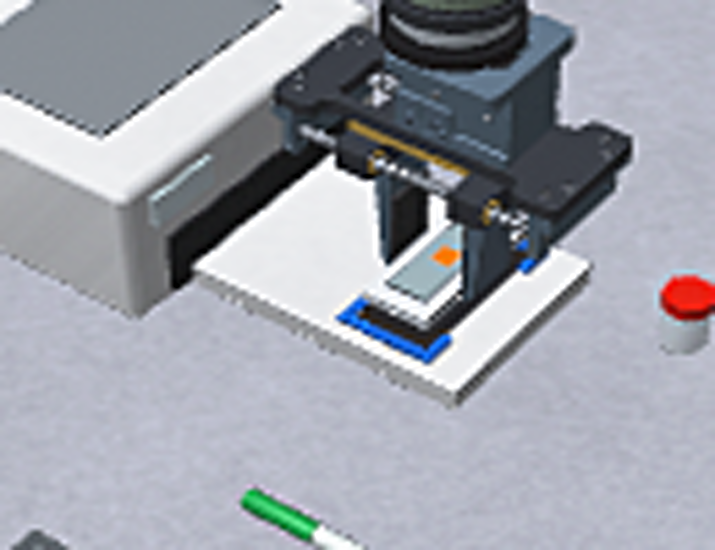

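```bash
python3 - <<'E'
from h import *
s=np.load('s3.npy',allow_pickle=True).item(); C=cam("wrist",s)
b=lambda l:np.array(l)/[4.5,4]+[180,80]-[.4,.37]
L=[[-31.5,59.5,23],[31.5,59.5,23],[31.5,36,23],[-31.5,36,23]]
q,r=fit([(C,L,b([(112,187),(600,189),(594,347),(118,345)]))],[564,-179,0]);print(q,np.round(r,1).tolist())
z=s["ee_pos"][2]-18
print("carrier end mid",back(C,b([(172,279),(545,281)]),z).mean(0), "-> centre y",back(C,b([(172,279),(545,281)]),z).mean(0)[1]-50, s["ee_pos"])
E
```

```text
[ 5.63921525e+02 -1.79998578e+02 -2.85202751e-02] [[-0.9, -0.3], [1.1, -0.4], [0.4, 0.4], [-0.6, 0.5]]
carrier end mid [ 565.59151106 -130.72319665   42.59476214] -> centre y -180.72319664789165 [ 563.89100404 -179.77505067   60.59476214]
```

Nest is (563.9, -180.0) and the carrier (564.3, -180.7), so the remaining correction is under 1 mm. Correcting it and lowering slowly.

{"name": "jog_arm", "arguments": {"plan": [0,-0.04,-0.07,0,0.1,0,0,0,0.2,0,0,0,0.2,0,0,0,0.2,0,0,0,0.2,0,0,0,0.15,0,0,0,0.1,0,0,0,0.1,0,0,0,0.05,0,0,0,0,0,0,0,0,0,0,0]}}

```text
time_s: 17.7
ee_pos: [563.3, -179.0, 47.3]
ee_rot: [51.5, 90.0, -39.9]
force: [-0.4, 0.4, -1.1]
gripper_width: 43.7
```

```bash
python3 - <<'E'
from plan import *
go(563.7,-178.8,46,-1.4)
im=env.grab_frame('wrist')
cv2.imwrite('pics/w14c.png',cv2.resize(im[80:230,180:340,::-1],None,fx=4.5,fy=4,interpolation=cv2.INTER_CUBIC))
E
```

```text
t 17.7 pos [ 563.25 -178.99   47.29] yhead -1.38 down [ 1.e-04 -1.e-04 -1.e+00] q [-18.7  29.9 101.6  -0.   48.5 -17.4] F [-0.38  0.37 -1.11] w 43.66
delta world [ 0.45  0.19 -1.29]  tool(mm) [ 1.29  0.44 -0.2 ]  turn deg 0.02 units 0.004
```

View pics/w14c.png

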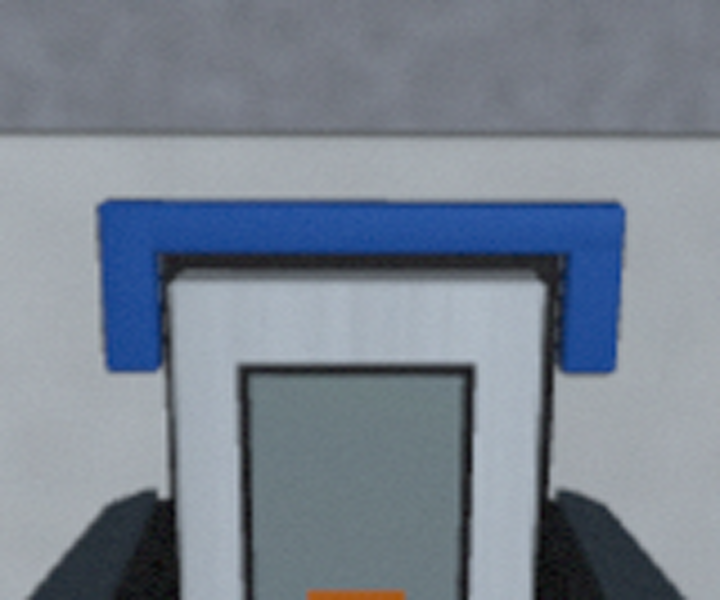

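The carrier sits inside the rim with even gaps (left about 12 px, right about 16 px). Lowering the last millimetre.

{"name": "jog_arm", "arguments": {"plan": [0.05,0,0,0,0.05,0,0,0,0.03,0,0,0,0,0,0,0,0,0,0,0]}}

```text
time_s: 18.17
ee_pos: [563.2, -179.0, 45.9]
ee_rot: [-12.8, 90.0, -104.2]
force: [0.8, -0.7, -1.1]
gripper_width: 43.4
```

{"name": "jog_arm", "arguments": {"plan": [0.04,0,0,0,0.03,0,0,0,0,0,0,0,0,0,0,0]}}

```text
time_s: 18.5
ee_pos: [563.3, -179.0, 45.6]
ee_rot: [58.7, 90.0, -32.7]
force: [-1.4, 0.9, 2.3]
gripper_width: 43.6
```

Contact with the floor (Fz +2.3 N). Releasing.

{"name": "jog_arm", "arguments": {"plan": [0,0,0,0,0,0,0,0,0,0,0,0], "newtons": 3}}

```text
time_s: 18.75
ee_pos: [563.3, -179.0, 45.4]
ee_rot: [72.8, 90.0, -18.6]
force: [-1.2, 1.2, 3.2]
gripper_width: 43.8
```

{"name": "jog_arm", "arguments": {"plan": [0,0,0,0,0,0,0,0,0,0,0,0,0,0,0,0,0,0,0,0,0,0,0,0], "claw": 7}}

```text
time_s: 19.25
ee_pos: [563.2, -179.0, 45.2]
ee_rot: [-53.5, 90.0, -144.9]
force: [0.2, -0.1, 0.3]
gripper_width: 70.1
```

```bash
python3 - <<'E'
from plan import *
go(563.7,-178.8,46,-1.4)
im=env.grab_frame('wrist')
cv2.imwrite('pics/w15.png',im[:,:,::-1])
E
```

```text
t 19.25 pos [ 563.16 -179.01   45.16] yhead -1.38 down [-1.e-04 -1.e-04 -1.e+00] q [-18.7  30.1 101.7  -0.   48.2 -17.4] F [ 0.23 -0.13  0.25] w 70.14
delta world [0.54 0.21 0.84]  tool(mm) [-0.84  0.53 -0.22]  turn deg 0.02 units 0.003
```

View pics/w15.png

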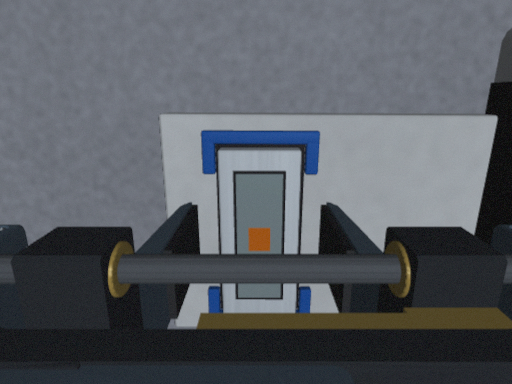

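Released and sitting in the nest. Withdrawing straight up and moving back in -y for a clear look.

{"name": "jog_arm", "arguments": {"plan": [-0.3,0,0,0,-0.6,0,0,0,-1.2,0,0,0,-2,0,0,0,-2.5,0,0,0,-2.5,0,0,0,-2.5,0,0,0,-2,0,0,0,-1.2,0,0,0,-0.6,0,0,0,0,0,0,0]}}

```text
time_s: 20.22
ee_pos: [563.9, -179.2, 201.2]
ee_rot: [71.8, 89.8, -19.6]
force: [0.5, 1.1, 0.2]
gripper_width: 70.2
```

{"name": "jog_arm", "arguments": {"plan": [-0.5,0,1,0,-1,0,2,0,-1,0,2,0,-1,0,2,0,-1,0,1,0,-0.5,0,0.5,0,0,0,0,0,0,0,0,0,0,0,0,0]}}

```text
time_s: 20.97
ee_pos: [560.7, -263.2, 248.2]
ee_rot: [-120.8, 89.9, 147.8]
force: [-0.7, 1.1, 0.3]
gripper_width: 69.9
```

```bash
python3 - <<'E'
from plan import *
go(563.7,-178.8,46,-1.4)
s=env.state(); np.save('s4.npy',s)
im=env.grab_frame('wrist'); cv2.imwrite('pics/w16.png',im[:,:,::-1])
cv2.imwrite('pics/w16c.png',cv2.resize(im[30:210,200:310,::-1],None,fx=5,fy=3.3,interpolation=cv2.INTER_CUBIC))
im=env.grab_frame('side'); cv2.imwrite('pics/s16.png',im[:,:,::-1])
E
```

```text
t 20.9667 pos [ 560.7  -263.21  248.16] yhead -1.35 down [-0.0019  0.0012 -1.    ] q [-26.2  22.1  82.5   0.   75.5 -24.9] F [-0.73  1.07  0.26] w 69.88
delta world [   3.     84.41 -202.16]  tool(mm) [202.26   1.4  -84.23]  turn deg 0.05 units 0.008
```

View pics/w16.png

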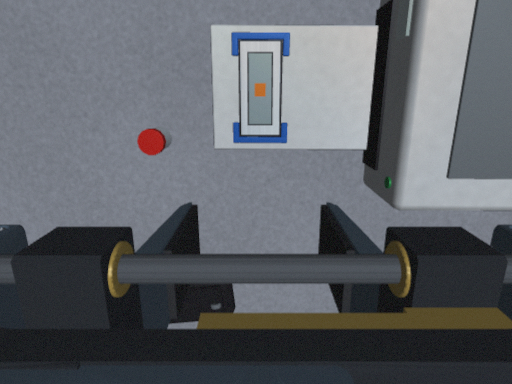

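View pics/w16c.png

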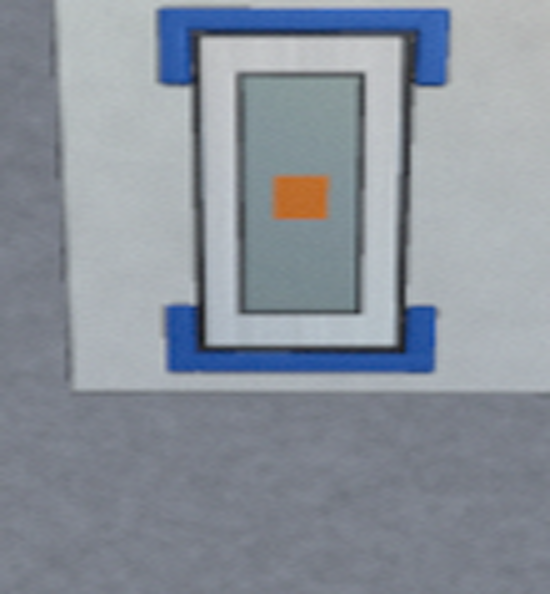

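View pics/s16.png

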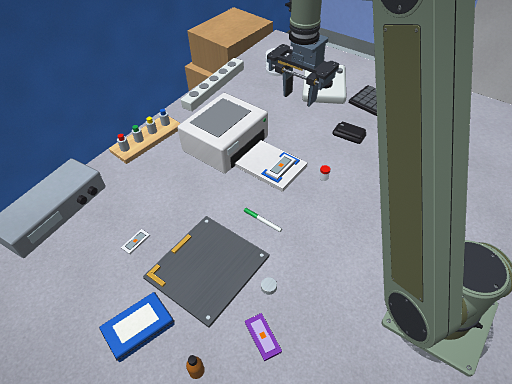

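The carrier sits flat inside the blue rim with dark gaps all round (mark at (260,90)). The tin, vial, oil, box, marker and mouse are at their starting pixels, and the arm is clear.

```bash
python3 -c "
from h import *
print(env.job_done())"
```

```text
the job is handed in; nothing more can be done
None
```

The slide carrier is in the scanner's nest, flat inside the blue rim, and the job was handed in at about 21 s. The hand-in gave no verdict.

- **What I did:** I slid the carrier along the plate with a light grip until it was against the end stop and both blocks of the long stop. I held it there for about 0.4 s, lifted it straight up, lowered it until the nest floor pushed back (2.3 N) and let go.
- **Corner check:** the first push along x stuck at about 5 N, roughly 2 mm short of the long stop. I eased off in y and pushed again. The enlarged picture before the lift showed no gap at either stop.
- **Final check:** the last wrist picture shows the carrier inside the rim with a gap on all sides and the fingers clear. Before the last descent it was under 1 mm off the nest centre by measurement; I did not measure its position again after release. In the side view the bystanders look unmoved.
- **Disagreement:** in the wrist views, the known sizes looked about 1–3% smaller than the calibration predicted. The nest position still agreed with the top camera to within 1 mm.

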